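# Start a UV cure: tray in, shield shut, start

### The arm

A 6-joint arm with a two-finger parallel gripper is mounted at the origin on a cart in front of the work surface, level with it; the furniture and walls round the work are solid. World frame = base frame: x ahead of the robot, y to its left, z up, the work surface at z = 0. Lengths are in mm, angles in degrees, forces in N, time in s.
With the tool pointing down it reaches from about 300 to 850 mm from the base axis. Payload 4.2 kg.
Tool frame: the origin (TCP) lies midway between the tips of the shut fingers; the grasp point (between the pads) lies 19 mm behind it; z points along the fingers, y is the line along which they close (so a half turn about z gives the same grasp; the last joint's range is limited). The gripper opens to 91 mm and grips with 3 to 60 N. Pads are 32 mm wide; open, the fingers measure 118 mm over their backs; the gripper's body (76 mm by 178 mm) begins 60 mm behind the grasp point.
Start: joints at [71.906, 18.312, 89.639, -0, 72.044, -1.146], TCP at [167.618, 550.043, 213.976] pointing down, gripper open.
Joint ranges: [-177.97, 177.97], [-48.28, 115.42], [12.27, 149.76], [-77.06, 257.06], [2.81, 150.46], [-146.56, 146.56]. Speed limits (degrees/s): [147.25, 147.25, 180, 180, 180, 180].

### API

Orientations are given as [roll, pitch, yaw] about the fixed x, y, z axes, in that order (R = Rz(yaw) Ry(pitch) Rx(roll)).
In Python, from workcell import env gives the robot as it stands.
- The arm moves only by the shell command python3 -m jog 'ROWS' [FORCE]. ROWS is a JSON object of lists of equal length, an entry for each row: "jaw": the finger opening in mm, from 0 to 91.2; "slide": the shift along the tool's x, y, z in units of 30 mm (1.0 is 30 mm), a list of three; "spin": the turn about the tool's z in units of 8 degrees (1.0 is 8 degrees). In form: {"jaw": [jaw, ...], "slide": [[dx, dy, dz], ...], "spin": [spin, ...]}. A call has 1 to 10 rows; each row shifts and turns the commanded pose from where the row before left it, along the tool's axes as they then stand; what a row does not reach is not made up. A row lasts 1/10 s, in which the tool goes at most 50 mm and 8.59 degrees, less where a joint would pass 70% of its speed; a pose out of reach is approached as far as the arm can. A call is refused whole if a number of a shift passes 1 or a number of a turn 1, either way. A call with a gripper value outside its range is refused whole. The fingers move at their own pace and stop on an object; FORCE is the grip in N (left out, the last holds). Time passes only in rows, so rows that do not move let the fingers close. It gives the time, the measured TCP pose, the force, the opening and the grip force at its end, in the units of the state.
- env.state(): the state, without advancing time (a new reading comes with each control period).
- env.grab_frame(name): name is "scene" or "top"; returns the picture (480x640x3 uint8, red, green, blue); there is no depth.
- env.camera_model(name): a dict with "fx", "fy", "cx", "cy" (pixels), "D" ([k1, k2, p1, p2, k3] as OpenCV has them; the pictures are not rectified), "camera_from_world" (4x4, takes a point from world to camera coordinates). Camera axes: x right, y up, looking along -z (the intrinsics and any distortion apply to the point x, -y, -z); pixel columns grow to the right and rows downward; lengths in mm; the calibration is good to about 2 mm. A picture is of the moment at which its call begins. camera_model takes no time and is no camera call.
- env.job_done(): hands the job in; it is judged then, once.
The state is a dict: "time_s": time; "qpos": joint angles; "qvel": joint speeds; "effort": joint torques, N m; "ee_pos": TCP position; "ee_rot": TCP orientation; "force": force on the tool from outside, world axes, zero at the start; "torque": the same for the moment, N m; "gripper_width": finger opening in mm; "gripper_force": force on a finger pad.
Only numpy, scipy, OpenCV 4.12 (cv2) and the standard library are available. Lean on these libraries where they do the work, as an engineer would, in place of code of your own. Each camera call takes 0.05 s, during which the arm holds its last target. There are 200 camera calls.

### The job

Two freshly glued ring modules lie in the pulled-out tray of the small UV cure box. Push the tray fully home with the fingertips, push the amber shield door fully shut in front of it, and only then press the small flat start button all the way down and let go. The glue is still wet: do not touch or lift the modules, leave the mushroom stop button and the things beside the box alone, and finish with the tray home and the door shut.

Things in the scene. Friction and masses are not known exactly. Their poses are not given: they have to be found in the camera images.
- uv_box: Grey sheet-metal cure box, 125 deep (x) x 150 wide (y) x 78 mm high, fixed. Origin: centre of footprint on the bench; +x runs front to back, +y to the left of someone facing its front. Front plane at local x = -62.5 mm; opening y -56 to 56, z 11 to 62 mm; seal posts beside it (|y| 56 to 73) reach to x = -73 mm. Roof at z = 78 mm; behind (x 16 to 52, y -47 to 47) heat sink to z = 92 mm.
- tray (a joint): How far the tray is out, m: 0.065 on its outer loading stop (where it starts), 0 fully home on its inner stop. It slides along the box's x with about 1.5 N of friction and stays where left. It is an aluminium plate with a white plastic nest and an upright front wall, 108 mm wide, 5 mm thick, 14 to 56 mm above the bench.
- tray_front (a point): Centre of the outer (front) face of the tray's front wall, 36 mm above the bench; the push goes here, along the box's +x. With the tray home this face is 6 mm before the front plane (local x = -68.5 mm), between the two seal posts.
- door (a joint): Opening angle of the shield door, rad: 0 shut (lying flat before the front, covering the opening), about 1.57 standing straight out from the front, up to 2.1. It starts open at 1.6 to 1.95. Seen from above, it closes counter-clockwise. A friction hinge (about 0.04 N m) holds it where it is left.
- door_hinge (a point): A point on the door's vertical hinge axis, at the left edge of the box's front: local (-76, 66.5, 39) mm in the box's frame.
- door_edge (a point): Middle (39 mm above the bench) of the door's free upright edge on its outer face, 131 mm from the hinge axis. The door is a plain amber plate, 128 mm wide, 5 mm thick, 10 to 68 mm above the bench, with a narrow aluminium strip at each upright edge; the hinge axis lies mid-thickness. The outer face is the one away from the box when shut.
- start (a joint): Travel of the start button, m: 0 up, 0.005 fully down. Spring return, 5 N fully down.
- start_top (a point): Centre of the top of the start button: a flat round metal button, 20 mm diameter, standing 9 mm above the roof in a thin steel collar (29 mm diameter), 36 mm to the right of the middle (local y = -36 mm), pressed straight down.
- stop (a joint): Travel of the stop button, m: 0 up, 0.005 fully down (5 N). To be left alone.
- stop_top (a point): Centre of the top of the stop button: a domed black mushroom, 32 mm diameter, 22 mm high, on the roof 36 mm to the left of the middle (local y = 36 mm).
- module_left: Ring module, a black round part 36 mm diameter, 22 mm high with a ring of pale dots on top, lying face up in the left pocket of the tray's nest, freshly glued. Origin: centre of its underside, 18 mm above the bench.
- module_right: The same in the right pocket.
- glue: Glue bottle, white with a blue spout, 36 x 48 x 107 mm, standing to the right of the box. Origin: centre of its underside.
- waiting_module: Ring module of the other kind, 36 mm diameter, 22 mm high, lying on the bench at the front right of the box. Origin: centre of its underside.
- tape: Small dark roll of tape, 52 mm diameter, 19 mm high, lying to the left of the box. Origin: centre of its underside.
Mind the look-alikes: they are no part of the job. What is shaped like the module_right but green or turquoise is not meant.

How it is judged (in metres and radians):
On the way, in this order (a step that is already met when the one before it is completed fails the run):
1. the tray is pushed fully home while the door is still open (value of joint tray below 0.003 m and value of joint door above 0.3 rad), for 0.2 s.
2. the shield door is shut with the tray home (value of joint door below 0.035 rad and value of joint tray below 0.003 m), for 0.2 s.
3. the start button is pressed down with the door shut (value of joint start above 0.0038 m and value of joint door below 0.035 rad), for 0.05 s.
At the end, for the whole second after the job is handed in: The tray is home (within 3 mm of its inner stop), the shield door is shut (within 0.035 rad), the start button has been pressed at least 3.8 mm and has come up again, and both modules lie flat and at rest in their pockets (all of step 2 and value of joint start below 0.001 m and horizontal distance between each of module_left, module_right and tray_front below 0.045 m and height (world z) of each of module_left, module_right below 0.022 m and angle between each of module_left, module_right's own z axis and vertical below 0.15 rad and linear speed of each of module_left, module_right below 0.01 m/s); the robot touches nothing.
It fails at once if the start button is pressed while the shield door is open (value of joint start above 0.002 m and value of joint door above 0.06 rad).
It fails at once if the stop button is pressed (value of joint stop above 0.002 m).
It fails at once if a glued module is touched by the robot (contact force between any of the arm, the fingers and module_left above 0.3 N or contact force between any of the arm, the fingers and module_right above 0.3 N).
It fails at once if a glued module is lifted or tipped out of its pocket (height (world z) of any of module_left, module_right above 0.026 m or angle between any of module_left, module_right's own z axis and vertical above 0.3 rad).
It fails at once if the glue bottle, the waiting module or the tape is moved, lifted or tipped (distance of any of glue, waiting_module, tape from where it was at the start of the episode above 0.012 m or angle between glue's own z axis and vertical above 0.3 rad).
It also fails if it takes over 58 s, if anything falls off the work surface, if the arm or the gripper's body presses on something with over 40 N, if the wrist force passes 120 N, or if a joint passes its speed limit or range.

## Working session

There is one attempt and no reset: what is moved stays moved. The work goes in short steps, Python scripts to look and compute and a shell command to move; the robot and the scene stay as the last step left them, time stands still between calls to the robot, and variables do not carry over. Pictures are saved under pics/ and viewed, at most 10 in all, crops included, and the job is handed in when it is done.

```bash
mkdir -p pics; ls; python3 - <<'E'
from workcell import env
import cv2
for n in("scene","top"):
    f=env.grab_frame(n); cv2.imwrite(f"pics/{n}0.png",f[:,:,::-1])
    m=env.camera_model(n); print(n,{k:(v if k!="camera_from_world" else [[round(float(a),3) for a in r] for r in v]) for k,v in m.items()})
s=env.state();print(s["time_s"],s["ee_pos"],s["ee_rot"],s["gripper_width"])
E
```

```text
pics
scene {'fx': 595.0759021361233, 'fy': 595.0759021361233, 'cx': 321.9030041914151, 'cy': 244.4605353334204, 'D': array([-0.01450257,  0.        ,  0.        ,  0.        ,  0.        ]), 'camera_from_world': [[0.811, -0.585, 0.007, -490.269], [0.392, 0.553, 0.735, -207.469], [-0.434, -0.593, 0.678, -747.628], [0.0, 0.0, 0.0, 1.0]]}
top {'fx': 440.35021636940075, 'fy': 440.35021636940075, 'cx': 322.82591173894093, 'cy': 232.6997522627881, 'D': array([-0.02319313,  0.        ,  0.        ,  0.        ,  0.        ]), 'camera_from_world': [[0.007, -1.0, 0.005, -139.015], [0.979, 0.008, 0.205, -518.32], [-0.205, 0.003, 0.979, -837.746], [0.0, 0.0, 0.0, 1.0]]}
0.1 [167.47930034 549.60517745 213.21044916] [-1.79909770e+02 -1.82828686e-03  1.63054341e+02] 91.30186677861614
```

View pics/top0.png

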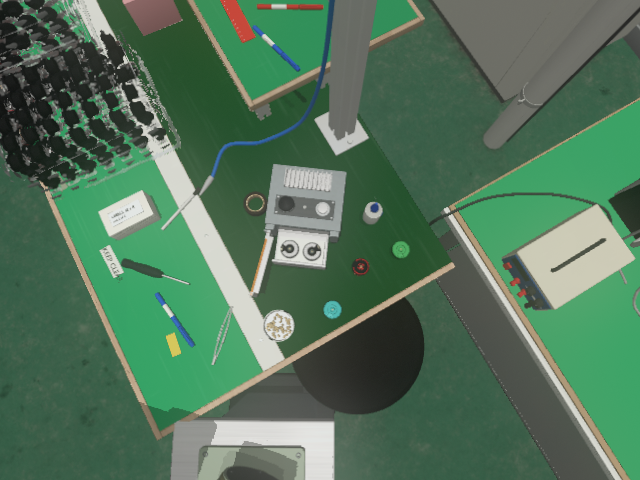

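View pics/scene0.png

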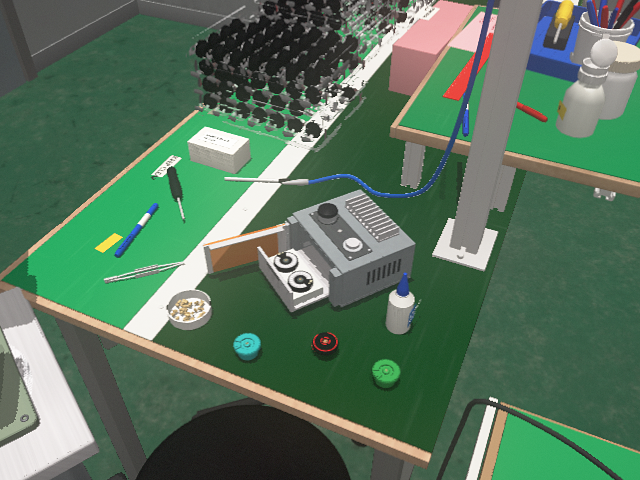

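```bash
python3 - <<'E'
import cv2
a=cv2.imread("pics/top0.png")[155:305,230:430];cv2.imwrite("pics/topc.png",cv2.resize(a,None,fx=4,fy=4,interpolation=cv2.INTER_CUBIC))
a=cv2.imread("pics/scene0.png")[180:330,200:400];cv2.imwrite("pics/scc.png",cv2.resize(a,None,fx=4,fy=4,interpolation=cv2.INTER_CUBIC))
E
```

```text
(no output)
```

View pics/topc.png

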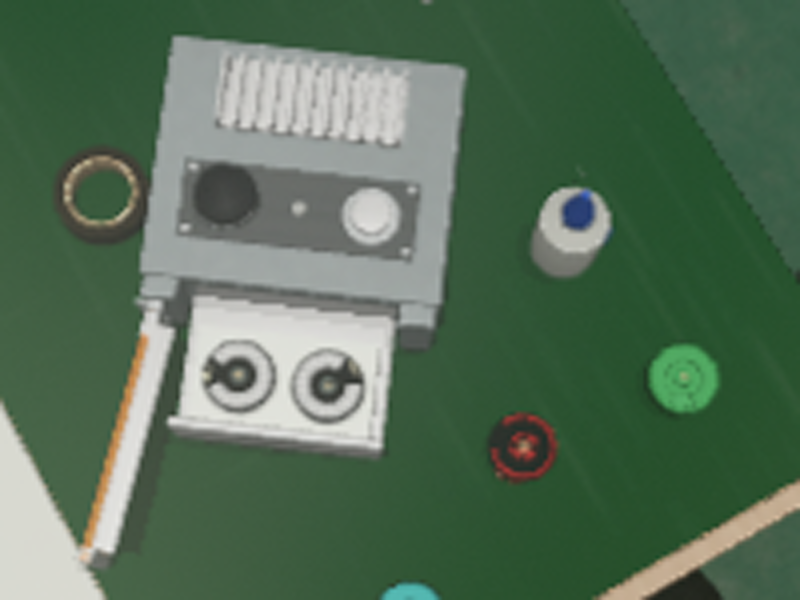

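View pics/scc.png

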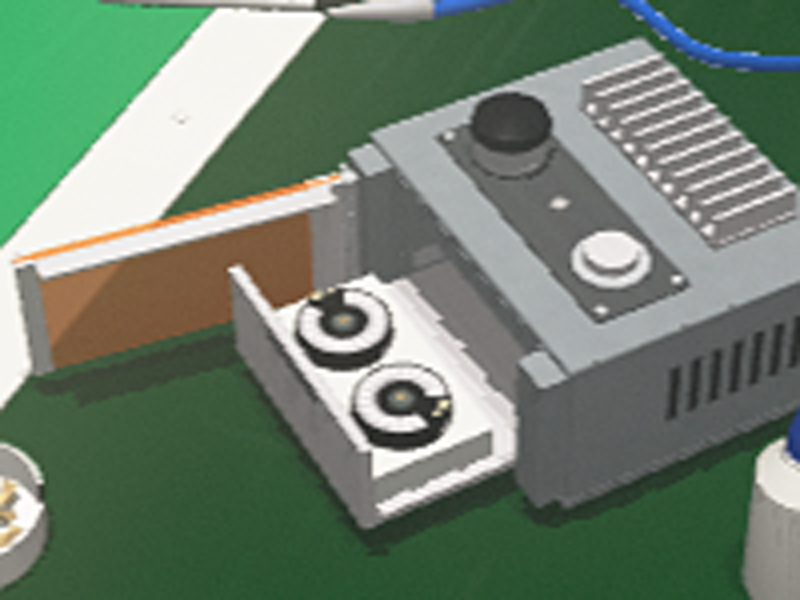

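```bash
cat >h.py <<'E'
import numpy as np,cv2
from workcell import env
def ray(n,p):
    m=env.camera_model(n);T=np.array(m["camera_from_world"]);K=np.array([[m["fx"],0,m["cx"]],[0,m["fy"],m["cy"]],[0,0,1]])
    u=cv2.undistortPoints(np.array([[p]],float),K,np.array(m["D"]))[0,0]
    R,t=T[:3,:3],T[:3,3]
    return -R.T@t, R.T@np.array([u[0],-u[1],-1])
def cast(n,p,z):
    o,d=ray(n,p);return o+d*(z-o[2])/d[2]
E
python3 - <<'E'
from h import *
T=lambda x,y,z:cast("top",(230+x/4,155+y/4),z)
S=lambda x,y,z:cast("scene",(200+x/4,180+y/4),z)
P={"BL":T(173,37,78),"BR":T(465,68,78),"FR":T(438,304,78),"FL":T(143,270,78),"start_t":T(371,212,87),"start_s":S(612,250,87),"stop_t":T(226,192,100),"stop_s":S(512,118,100),
"BR_s FL":S(372,135,78),"BLs":S(640,40,78),"FR_s":S(563,385,78),
"trL":T(170,425,56),"trR":T(382,453,56),"trLs":S(233,268,56),"trRs":S(366,455,56),"doorfree":T(97,555,68),"doorfree_s":S(25,262,68),"hinge":T(155,308,68),
"glue":T(575,210,107),"waiting":T(522,447,22),"tape":T(102,195,19),"wait_s":cast("scene",(325,343),22)}
for k,v in P.items():print(k,v.round(1))
for a,b in(("BL","BR"),("FL","FR"),("trL","trR"),("start_t","stop_t")):
    d=P[a]-P[b];print(a,b,np.degrees(np.arctan2(-d[0],d[1])).round(2) if d[1]>0 else np.degrees(np.arctan2(d[0],-d[1])),np.linalg.norm(d))
E
```

```text
BL [656. -33.  78.]
BR [ 640.6 -181.6   78. ]
FR [ 518.  -167.8   78. ]
FL [534.1 -21.9  78. ]
start_t [ 562.2 -134.4   87. ]
start_s [ 562.  -134.1   87. ]
stop_t [568.2 -63.8 100. ]
stop_s [567.2 -65.9 100. ]
BR_s FL [533.4 -21.7  78. ]
BLs [654.7 -34.3  78. ]
FR_s [ 512.4 -170.8   78. ]
trL [460.  -35.1  56. ]
trR [ 446.8 -140.9   56. ]
trLs [462.1 -34.   56. ]
trRs [ 450.2 -141.6   56. ]
doorfree [394.5  -3.   68. ]
doorfree_s [395.4   1.5  68. ]
hinge [517.  -27.2  68. ]
glue [ 558.7 -232.7  107. ]
waiting [ 454.8 -213.6   22. ]
tape [588.7   9.1  19. ]
wait_s [ 453.7 -216.    22. ]
BL BR -5.89 149.43163600492719
FL FR -6.26 146.8238816506768
trL trR -7.11 106.55287341791991
start_t stop_t -4.838445570891247 72.08045089317265
```

```bash
python3 -m jog '{"jaw":[0,0,0,0,0,0,0,0,0,0],"slide":[[0,0,0],[0,0,0],[-0.5,-0.95,0],[-0.5,-0.95,0],[-0.5,-0.95,0],[-0.5,-0.95,0],[-0.5,-0.95,0],[-0.5,-0.95,0],[-0.5,-0.95,0],[-0.5,-0.95,0]],"spin":[-0.7,-0.7,0,0,0,0,0,0,0,0]}' 20
python3 -m jog '{"jaw":[0,0,0,0,0,0,0,0,0,0],"slide":[[-0.5,-0.95,0],[-0.5,-0.95,0],[-0.5,-0.95,0],[-0.5,-0.95,0],[-0.5,-0.95,0],[-0.5,-0.95,0],[-0.5,-0.95,0],[-0.5,-0.95,0],[-0.5,-0.95,0],[-0.5,-0.95,0]],"spin":[0,0,0,0,0,0,0,0,0,0]}'
```

```text
time_s: 1.1
ee_pos: [264.3, 309.7, 213.7]
ee_rot: [-180.0, -0.0, 174.3]
force: [0.6, -0.2, 0.8]
gripper_width: 14.2
gripper_force: 0.0
time_s: 2.1
ee_pos: [384.9, 11.2, 213.7]
ee_rot: [180.0, -0.0, 174.2]
force: [0.9, -0.1, -0.3]
gripper_width: 0.5
gripper_force: 0.0
```

```bash
python3 -m jog '{"jaw":[0,0,0,0,0,0,0,0,0,0],"slide":[[-0.4,-1,0],[-0.4,-1,0],[-0.5,-1,0],[0,0,0.8],[0,0,0.8],[0,0,0.8],[0,0,0.8],[0,0,0.8],[0,0,0],[0,0,0]],"spin":[0,0,0,0,0,0,0,0,0,0]}'
cat >>h.py <<'E'
C=np.array([587.2,-101.1]);yb=np.radians(-5.9)
B=np.array([[np.cos(yb),-np.sin(yb)],[np.sin(yb),np.cos(yb)]])
def togo(lx,ly,z):
    from scipy.spatial.transform import Rotation as Rn
    s=env.state();p=np.array(s["ee_pos"]);R=Rn.from_euler("xyz",s["ee_rot"],degrees=True).as_matrix()
    w=np.r_[C+B@[lx,ly],z]
    print("t",round(s["time_s"],2),"local",(B.T@(p[:2]-C)).round(1),p[2].round(1),"units",(R.T@(w-p)/30).round(2),"yaw rel",round(s["ee_rot"][2]+5.9,2),"F",np.round(s["force"],1))
E
python3 -c "
from h import *
togo(-175,0,30)"
```

```text
time_s: 3.1
ee_pos: [414.7, -80.8, 94.0]
ee_rot: [180.0, -0.0, 174.3]
force: [0.3, 0.1, 0.3]
gripper_width: 0.3
gripper_force: 0.0
t 3.1 local [-173.7    2.4] 94.0 units [ 0.04 -0.08  2.13] yaw rel 180.15 F [0.3 0.1 0.3]
```

```bash
python3 -m jog '{"jaw":[0,0,0,0,0,0],"slide":[[0,-0.08,0.7],[0,0,0.7],[0,0,0.7],[0,0,0],[-0.4,0,0],[-0.4,0,0]],"spin":[0,0,0,0,0,0]}'
python3 -m jog '{"jaw":[0,0,0,0,0,0,0,0,0],"slide":[[-0.2,0,0],[-0.2,0,0],[-0.25,0,0],[-0.25,0,0],[-0.25,0,0],[-0.25,0,0],[-0.25,0,0],[-0.2,0,0],[0,0,0]],"spin":[0,0,0,0,0,0,0,0,0]}'
python3 -c "
from h import *
togo(-84.5,0,30)"
```

```text
time_s: 3.7
ee_pos: [440.3, -86.0, 32.5]
ee_rot: [-180.0, 0.2, 174.3]
force: [-2.8, 0.3, 1.4]
gripper_width: 0.0
gripper_force: 1.2
time_s: 4.6
ee_pos: [495.1, -91.4, 30.9]
ee_rot: [180.0, 0.1, 174.3]
force: [-1.1, 0.6, 0.6]
gripper_width: 0.5
gripper_force: 0.0
t 4.6 local [-92.6   0.2] 30.9 units [-0.27 -0.01  0.03] yaw rel 180.15 F [-1.1  0.6  0.6]
```

```bash
for i in 1 2 3; do python3 -m jog '{"jaw":[0,0,0],"slide":[[-0.05,0,0],[-0.05,0,0],[0,0,0]],"spin":[0,0,0]}' | grep -E "pos|^force"; done
```

```text
ee_pos: [496.4, -91.5, 30.9]
force: [-0.3, 0.2, -0.1]
ee_pos: [499.6, -91.8, 30.9]
force: [-0.5, -0.1, -0.2]
ee_pos: [501.8, -92.0, 30.8]
force: [-3.2, 0.6, 2.8]
```

```bash
for i in 1 2 3; do python3 -m jog '{"jaw":[0,0,0],"slide":[[-0.05,0,0],[-0.03,0,0],[0,0,0]],"spin":[0,0,0]}' | grep -E "pos|^force"; done
```

```text
ee_pos: [501.8, -92.0, 30.7]
force: [-8.6, 0.2, 6.1]
ee_pos: [501.8, -91.9, 30.6]
force: [-13.7, -0.1, 10.7]
ee_pos: [501.7, -91.9, 30.4]
force: [-18.5, 0.5, 14.2]
```

```bash
python3 -m jog '{"jaw":[0,0,0,0,0,0,0,0],"slide":[[0.4,0,0],[0.7,0,0],[0.8,0,-0.3],[0.8,0,-0.6],[0,0,-0.7],[0,0,-0.7],[0,0,0],[0,0,0]],"spin":[0,0,0,0,0,0,0,0]}'
python3 -c "
from h import *
togo(-167.3,107.3,95)
cv2.imwrite('pics/t1.png',cv2.resize(env.grab_frame('top')[155:305,230:430,::-1],None,fx=3,fy=3))
H=np.array([-76,66.5]);q=None
for a in (96,84,72,60,48,36,24,12,0):
    t=np.radians(a);d=np.array([-np.sin(t),-np.cos(t)]);n=np.array([-np.cos(t),np.sin(t)])
    p=H+95*d+(2.5+16*abs(np.cos(t))+14*np.sin(t))*n
    print(a,p.round(1),None if q is None else ((p-q)*[-1,1]/30).round(2));q=p
"
```

```text
time_s: 7.2
ee_pos: [430.0, -84.9, 100.2]
ee_rot: [-180.0, 0.2, 174.2]
force: [-0.2, 0.4, 0.4]
gripper_width: 0.4
gripper_force: 0.0
t 7.2 local [-158.1   -0. ] 100.2 units [0.3  3.58 0.17] yaw rel 180.15 F [-0.2  0.4  0.4]
96 [-168.6   94.4] None
84 [-172.4   74.6] [ 0.13 -0.66]
72 [-172.8   56.9] [ 0.01 -0.59]
60 [-169.6   38.6] [-0.11 -0.61]
48 [-162.4   20.5] [-0.24 -0.6 ]
36 [-151.     3.6] [-0.38 -0.56]
24 [-135.5  -11. ] [-0.52 -0.49]
12 [-116.4  -22. ] [-0.64 -0.37]
0 [-94.5 -28.5] [-0.73 -0.22]
```

View pics/t1.png

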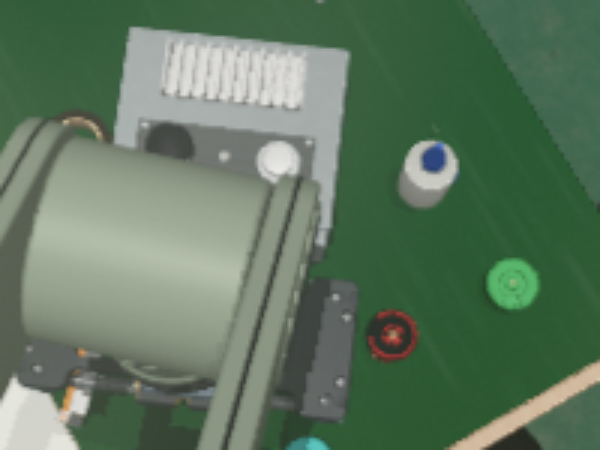

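```bash
python3 -m jog '{"jaw":[0,0,0,0,0,0,0,0,0],"slide":[[0.1,0.9,0],[0.1,0.9,0],[0.1,0.9,0],[0,0.9,0],[0,0,0],[0,0,0.8],[0,0,0.8],[0,0,0.7],[0,0,0]],"spin":[0,0,0,0,0,0,0,0,0]}'
python3 -c "
from h import *
togo(-168.6,94.4,30)
cv2.imwrite('pics/s1.png',cv2.resize(env.grab_frame('scene')[150:350,180:430,::-1],None,fx=3,fy=3))
"
```

```text
time_s: 8.15
ee_pos: [428.3, 23.0, 28.2]
ee_rot: [-179.9, -0.4, 174.2]
force: [-1.3, 0.3, 0.4]
gripper_width: 0.5
gripper_force: 0.0
t 8.15 local [-170.8  107.1] 28.2 units [-0.07 -0.42 -0.06] yaw rel 180.14 F [-1.3  0.3  0.4]
```

View pics/s1.png

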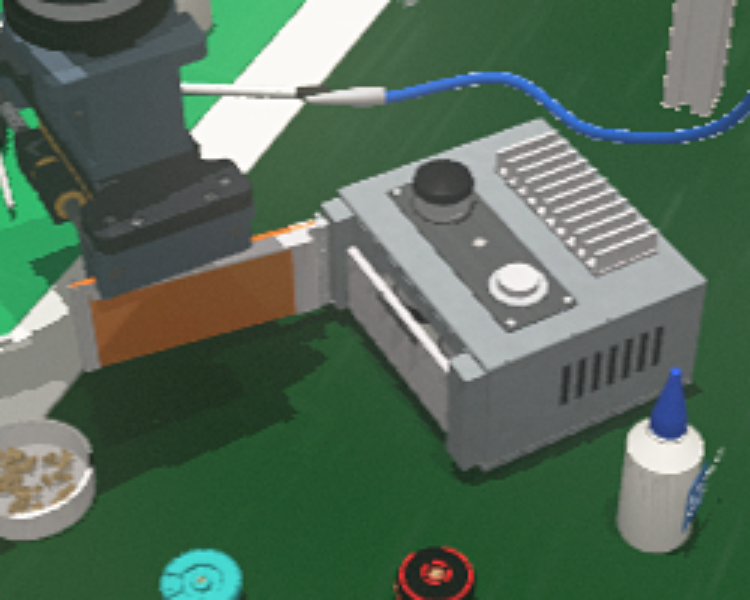

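```bash
python3 -m jog '{"jaw":[0,0,0,0,0,0,0,0,0,0],"slide":[[0,-0.4,0],[0.06,-0.33,0],[0.06,-0.33,0],[0,-0.3,0],[0,-0.3,0],[-0.05,-0.3,0],[-0.05,-0.3,0],[-0.12,-0.3,0],[-0.12,-0.3,0],[0,0,0]],"spin":[0,0,0,0,0,0,0,0,0,0]}'
python3 -c "
from h import *
togo(-162.4,20.5,30)"
python3 -m jog '{"jaw":[0,0,0,0,0,0,0,0,0,0],"slide":[[-0.19,-0.28,0],[-0.19,-0.28,0],[-0.26,-0.25,0],[-0.26,-0.25,0],[-0.3,-0.2,0],[-0.3,-0.2,0],[-0.2,-0.1,0],[-0.2,-0.1,0],[0,0,0],[0,0,0]],"spin":[0,0,0,0,0,0,0,0,0,0]}'
python3 -c "
from h import *
togo(-94.5,-28.5,30)"
```

```text
time_s: 9.2
ee_pos: [429.6, -63.6, 30.9]
ee_rot: [-180.0, 0.0, 174.2]
force: [-0.6, 0.4, 0.2]
gripper_width: 0.5
gripper_force: 0.0
t 9.2 local [-160.6   21.2] 30.9 units [ 0.06 -0.02  0.03] yaw rel 180.08 F [-0.6  0.4  0.2]
time_s: 10.2
ee_pos: [480.6, -117.6, 30.9]
ee_rot: [180.0, -0.0, 174.3]
force: [0.3, -0.2, -0.4]
gripper_width: 0.4
gripper_force: 0.0
t 10.2 local [-104.4  -27.3] 30.9 units [-0.33 -0.04  0.03] yaw rel 180.16 F [ 0.3 -0.2 -0.4]
```

```bash
for i in 1 2 3 4 5; do python3 -m jog '{"jaw":[0,0,0],"slide":[[-0.06,0,0],[-0.06,0,0],[0,0,0]],"spin":[0,0,0]}' | grep -E "pos|^force"; done
```

```text
ee_pos: [484.3, -117.9, 31.0]
force: [-0.2, 0.6, -0.5]
ee_pos: [488.1, -118.4, 31.0]
force: [0.4, 0.2, 0.4]
ee_pos: [488.9, -118.4, 30.6]
force: [-6.5, 0.1, 3.7]
ee_pos: [488.8, -118.3, 30.3]
force: [-13.3, -0.4, 8.6]
ee_pos: [488.8, -118.2, 30.2]
force: [-20.5, -1.6, 16.9]
```

```bash
python3 -m jog '{"jaw":[0,0,0,0,0,0,0,0,0],"slide":[[0.3,0,0],[0.6,0,0],[0.6,0,0],[0,0,-0.8],[0,0,-0.8],[0,0,-0.8],[0,0,-0.8],[0,0,0],[0,0,0]],"spin":[0,0,0,0,0,0,0,0,0]}'
python3 -c "
from h import *
togo(-21.5,-36,110)
cv2.imwrite('pics/s2.png',cv2.resize(env.grab_frame('scene')[150:350,180:430,::-1],None,fx=3,fy=3))
"
```

```text
time_s: 12.6
ee_pos: [454.1, -115.0, 127.0]
ee_rot: [-180.0, 0.1, 174.3]
force: [-0.4, -0.1, -0.5]
gripper_width: 0.4
gripper_force: 0.0
t 12.6 local [-130.9  -27.5] 127.0 units [-3.65 -0.29  0.57] yaw rel 180.15 F [-0.4 -0.1 -0.5]
```

View pics/s2.png

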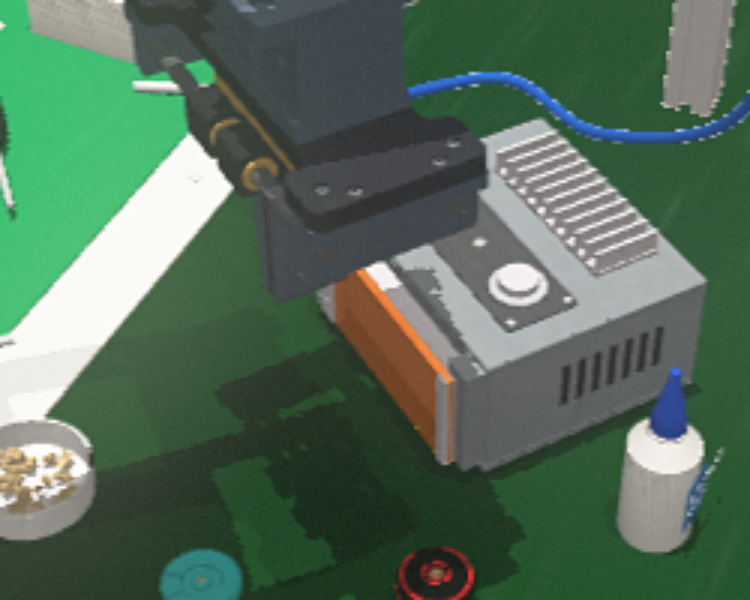

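```bash
python3 -m jog '{"jaw":[0,0,0,0,0,0,0,0],"slide":[[-0.8,-0.1,0],[-0.8,-0.1,0],[-0.8,-0.1,0],[-0.8,0,0],[-0.45,0,0],[0,0,0.4],[0,0,0.4],[0,0,0]],"spin":[0,0,0,0,0,0,0,0]}'
python3 -c "
from h import *
togo(-21.5,-36,87)"
```

```text
time_s: 13.45
ee_pos: [558.6, -134.1, 99.6]
ee_rot: [179.9, -0.4, 174.2]
force: [0.0, 0.7, 0.2]
gripper_width: 0.4
gripper_force: 0.0
t 13.45 local [-25.  -35.8] 99.6 units [-0.12 -0.01  0.42] yaw rel 180.15 F [0.  0.7 0.2]
```

```bash
python3 -m jog '{"jaw":[0,0,0,0],"slide":[[-0.1,0,0.1],[0,0,0.1],[0,0,0.1],[0,0,0]],"spin":[0,0,0,0]}' | grep -E "pos|^force"; for i in 1 2 3 4 5; do python3 -m jog '{"jaw":[0,0,0],"slide":[[0,0,0.06],[0,0,0.06],[0,0,0]],"spin":[0,0,0]}' | grep -E "pos|^force"; done
```

```text
ee_pos: [564.5, -135.1, 93.8]
force: [0.0, -0.5, -0.0]
ee_pos: [564.6, -135.1, 90.2]
force: [0.1, -0.1, -0.6]
ee_pos: [564.9, -135.3, 86.7]
force: [1.0, 0.2, 1.0]
ee_pos: [565.0, -135.2, 83.4]
force: [-1.1, 0.5, 5.6]
ee_pos: [565.1, -135.2, 82.7]
force: [-5.2, 1.5, 20.5]
ee_pos: [565.2, -135.3, 82.5]
force: [-10.8, 1.0, 39.8]
```

```bash
python3 -m jog '{"jaw":[0,0,0,0,0,0,0,0,0,0],"slide":[[0,0,-0.3],[0,0,-0.6],[0,0,-0.8],[0,0,-0.8],[0,0,-0.8],[0.9,0,-0.5],[0.9,0,0],[0.9,0,0],[0.9,0,0],[0,0,0]],"spin":[0,0,0,0,0,0,0,0,0,0]}'
python3 -m jog '{"jaw":[0,0,0,0,0,0,0,0],"slide":[[0,1,0],[0,1,0],[0,1,0],[0,1,0],[0,1,0],[0,1,0],[0,0,0],[0,0,0]],"spin":[0,0,0,0,0,0,0,0]}'
python3 -c "
from h import *
a=cv2.resize(env.grab_frame('scene')[170:350,240:430,::-1],(400,379));b=cv2.resize(env.grab_frame('top')[155:305,240:400,::-1],(400,375))
cv2.imwrite('pics/e.png',np.hstack([a[:375],b]))"
```

```text
time_s: 16.35
ee_pos: [453.8, -123.7, 189.5]
ee_rot: [180.0, -0.2, 174.2]
force: [0.3, 0.1, -0.3]
gripper_width: 0.4
gripper_force: 0.0
time_s: 17.15
ee_pos: [475.7, 55.1, 189.6]
ee_rot: [-180.0, -0.0, 174.4]
force: [-0.3, -0.0, -0.5]
gripper_width: 0.5
gripper_force: 0.0
```

View pics/e.png

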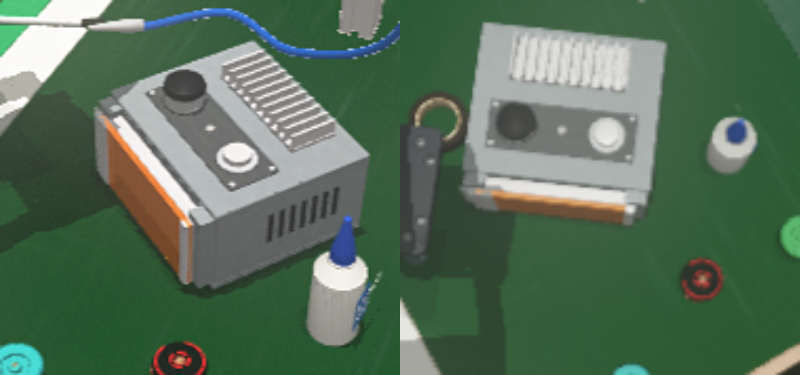

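The pictures show the door lying flat across the front and the start button back up. The stop button and the things beside the box are where they were.

```bash
python3 -c "
from workcell import env
print(env.job_done())"
```

```text
the job is handed in; nothing more can be done
None
```

The job is handed in at about 17 s of robot time: I pushed the tray home, shut the door, then pressed and released the start button; the hand-in returned no verdict, so my evidence is the pictures and force readings.

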